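# Squeeze-check a vacuum coffee pack in the pantry

### The arm

A 6-joint arm with a two-finger parallel gripper is mounted at the origin on the work surface. World frame = base frame: x ahead of the robot, y to its left, z up, the work surface at z = 0. Lengths are in m, angles in rad, forces in N, time in s.
With the tool pointing down it reaches from about 0.3 to 0.775 m from the base axis. Payload 14.6 kg.
Tool frame: the origin (TCP) lies between the finger pads; the fingertips stand ctrl.tip_extent ahead of it and the grasp point (between the pads) lies 3 mm ahead of it (ctrl.tip_extent is the distance from the TCP to the fingertips, in m); z points along the fingers, y is the line along which they close (so a half turn about z gives the same grasp; the last joint's range is limited). The gripper opens to 94 mm and grips with 3 to 60 N. Pads are 16 mm wide; open, the fingers measure 119 mm over their backs; the gripper's body (75 mm by 177 mm) begins 78 mm behind the grasp point.
Start: joints at [-1.336, 0.3, 1.521, -0, 1.321, -0.067], TCP at [0.163, -0.525, 0.227] pointing down, gripper open.
Joint ranges: [-3.03, 3.03], [-0.79, 2.21], [0.23, 2.52], [-1.04, 4.18], [0, 3.07], [-2.55, 2.55]. Speed limits (rad/s): [2.22, 2.22, 2.57, 3.14, 3.14, 3.14].

### API

Orientations are given as [roll, pitch, yaw] about the fixed x, y, z axes, in that order (R = Rz(yaw) Ry(pitch) Rx(roll)).
In Python, from station import ctrl gives the robot as it stands.
- The arm moves only by the tool step_hand, called after "Request:" as a command line: name --pt "numbers of a row" for each row, then --argument value for the rest. Schema: {"type":"object","properties":{"plan":{"type":"array","items":{"type":"array","items":{"type":"number"},"minItems":6,"maxItems":6},"minItems":1,"maxItems":10},"finger_gap":{"type":"number"},"squeeze":{"type":"number"},"only":{"type":"string"},"quiet":{"type":"boolean"},"lines":{"type":"string"}},"required":["plan"],"additionalProperties":false}. plan is a list of rows, 1 to 10 of them, each of 6 numbers: dx, dy, dz in shares of the most that a row can go, 1 being 50 mm, then a rotation vector rx, ry, rz in shares of 2 pi rad (1.0 is 2 pi rad); each row shifts and turns the commanded pose from where the row before left it, along the tool's axes as they then stand; what a row does not reach is not made up. A row lasts 1/10 s, in which the tool goes at most 0.05 m and 0.15 rad, less where a joint would pass 70% of its speed; a pose out of reach is approached as far as the arm can. finger_gap is the finger opening in m, set as the call begins (left out keeps the last). The fingers move at their own pace and stop on an object; squeeze is the grip in N (left out, the last holds). Time passes only in rows, so rows that do not move let the fingers close. The tool returns the time, the measured TCP pose, the force, the opening and the grip force at its end. only (a regular expression) keeps the lines of the reply that match it, lines (a string "A,B") keeps lines A to B, and quiet returns only ok. Input that does not fit is refused with a message, and nothing moves.
- ctrl.get_obs(): the state, without advancing time (a new reading comes with each control period).
- ctrl.camera(name): name is "side" or "top"; returns a dict with "pixels" (400x640x3 uint8, blue, green, red), "fx", "fy", "cx", "cy" (pixels), "extrinsics" (4x4, takes a point from camera to world coordinates). Camera axes: x right, y up, looking along -z (the intrinsics and any distortion apply to the point x, -y, -z); pixel columns grow to the right and rows downward; lengths in m; the calibration is good to about 2 mm. A picture is of the moment at which its call begins. There is no depth.
- ctrl.hand_in(): hands the job in; it is judged then, once.
The state is a dict: "time_s": time; "qpos": joint angles; "joint_vel": joint speeds; "tau": joint torques, N m; "ee_pos": TCP position; "eef_rot": TCP orientation; "force": force on the tool from outside, world axes, zero at the start; "moment": the same for the moment, N m; "grip_width": finger opening in m; "grip_force": force on a finger pad.
Only numpy, scipy, OpenCV 4.12 (cv2) and the standard library are available. Lean on these libraries where they do the work, as an engineer would, in place of code of your own. Each camera call takes 0.05 s, during which the arm holds its last target. There are 200 camera calls.

### The job

Check the first pack in the cardboard tray, the one at its low front end on the robot's side: take it out, stand it upright on the bare shelf clear of the tray and let go, then squeeze it about 4 mm across its broad faces to feel whether its vacuum has held. Stand it upright in the white basket if it has gone soft, or on the free part of the wooden riser if it is firm, and let go. Set it down without dropping it, and leave the other packs standing in the tray and the tin and jars where they are.

Things in the scene. Friction and masses are not known exactly. Their poses are not given: they have to be found in the camera images.
- tray: cardboard display tray, fixed, 180 x 90 mm; origin under its centre, on the shelf; own x from the low front (24 mm high, robot's side) to the back (55 mm); sides 40 mm high, floor 4 mm thick. Three packs stand in it face to face, 4 mm apart, at tray x = -54, 0, 54 mm, axes as the tray's, narrow edges 7 mm from the sides. Fingers do not fit between the faces
- pack_a: vacuum-packed coffee brick, red with gold trim, upright: 50 mm thick (own x, between broad faces), 68 mm wide (own y, between stiff narrow edges 36 mm thick), 120 mm tall, about 0.28 kg; origin at the centre of its underside. Starts first in the tray (tray x = -54 mm) or in the middle (tray x = 0), pack_b in the other place. All packs look alike; feel whether it is soft or firm
- pack_b: vacuum-packed coffee brick, red with gold trim, upright: 50 mm thick (own x, between broad faces), 68 mm wide (own y, between stiff narrow edges 36 mm thick), 120 mm tall, about 0.28 kg; origin at the centre of its underside. Starts first in the tray (tray x = -54 mm) or in the middle (tray x = 0), pack_a in the other place. All packs look alike; feel whether it is soft or firm
- pack_c: third coffee brick of the same look, at the back of the tray (own x of the tray = +54 mm); leave it there
- pack_a_front (a point): centre of pack_a's broad face on the tray-front side at the start. Each broad face (60 mm wide, 7 to 109 mm above the underside) is springy, gives at most 5 mm and springs back. The distance from pack_a_front to pack_a_back is the thickness: 50 mm at rest. A soft pack resists squeezing with 0.8 N per mm of lost thickness (3 N at 4 mm), a firm one with 3.5 N per mm (14 N at 4 mm)
- pack_a_back (a point): centre of pack_a's broad face on the tray-back side at the start. Each broad face (60 mm wide, 7 to 109 mm above the underside) is springy, gives at most 5 mm and springs back. The distance from pack_a_front to pack_a_back is the thickness: 50 mm at rest. A soft pack resists squeezing with 0.8 N per mm of lost thickness (3 N at 4 mm), a firm one with 3.5 N per mm (14 N at 4 mm)
- pack_b_front (a point): centre of pack_b's broad face on the tray-front side at the start. Each broad face (60 mm wide, 7 to 109 mm above the underside) is springy, gives at most 5 mm and springs back. The distance from pack_b_front to pack_b_back is the thickness: 50 mm at rest. A soft pack resists squeezing with 0.8 N per mm of lost thickness (3 N at 4 mm), a firm one with 3.5 N per mm (14 N at 4 mm)
- pack_b_back (a point): centre of pack_b's broad face on the tray-back side at the start. Each broad face (60 mm wide, 7 to 109 mm above the underside) is springy, gives at most 5 mm and springs back. The distance from pack_b_front to pack_b_back is the thickness: 50 mm at rest. A soft pack resists squeezing with 0.8 N per mm of lost thickness (3 N at 4 mm), a firm one with 3.5 N per mm (14 N at 4 mm)
- shelf_top (a point): a point on the bare white shelf (the work surface), z = 0, axes as the world's; any bare part of the shelf will do for the check, there is room between the tray's front and the robot
- basket_floor (a point): centre of the inner floor (12 mm above the shelf) of the empty white plastic basket with square openings, fixed, outside 180 x 150 mm, inside 172 x 142 mm, own x along the 180 mm; rim 75 mm above the shelf
- riser: pale wooden shelf riser, fixed, 120 mm deep (own x), 240 mm long (own y), flat top 55 mm above the shelf; origin under its centre on the shelf; a tin stands on its +y end
- riser_free (a point): centre of the free part of the riser's top, 125 mm from the tin's axis; own axes as the riser's, z = 55 mm above the shelf
- tin: food tin with a green label, 68 mm across, 82 mm tall, standing on the riser at its own y = +75 mm; origin at the centre of its underside; leave it
- jar_oats: glass jar with steel lid, 76 mm across, 125 mm tall, on the shelf on the robot's right; origin at the centre of its underside; leave it
- jar_rice: glass jar with steel lid, 84 mm across, 110 mm tall, on the shelf beyond the tray; origin at the centre of its underside; leave it

How it is judged:
On the way, in this order (a step that is already met when the one before it is completed fails the run):
1. the first pack stands upright on the bare shelf, clear of the tray (its centre over 100 mm from the tray's), let go; the pack behind it is still in its place in the tray (((z of pack_a in the frame of shelf_top below 0.006 m and horizontal distance between pack_a and tray above 0.1 m and angle between each of pack_a, pack_a, pack_b's own z axis and vertical below 0.12 rad and linear speed of pack_a below 0.02 m/s and angular speed of pack_a below 0.1 rad/s and contact force between the fingers and pack_a below 0.1 N and x of pack_b in the frame of tray between -0.02 and 0.02 m and y of pack_b in the frame of tray between -0.02 and 0.02 m and distance of pack_b from where it was at the start of the episode below 0.02 m) or (z of pack_b in the frame of shelf_top below 0.006 m and horizontal distance between pack_b and tray above 0.1 m and angle between each of pack_b, pack_b, pack_a's own z axis and vertical below 0.12 rad and linear speed of pack_b below 0.02 m/s and angular speed of pack_b below 0.1 rad/s and contact force between the fingers and pack_b below 0.1 N and x of pack_a in the frame of tray between -0.02 and 0.02 m and y of pack_a in the frame of tray between -0.02 and 0.02 m and distance of pack_a from where it was at the start of the episode below 0.02 m))), for 0.2 s.
2. standing there, it is squeezed between the fingers across its broad faces to 47 mm or less (3 mm or more of its 50 mm) for 0.2 s (((z of pack_a in the frame of shelf_top below 0.006 m and horizontal distance between pack_a and tray above 0.1 m and angle between each of pack_a, pack_b's own z axis and vertical below 0.12 rad and distance between pack_a_front and pack_a_back below 0.047 m and contact force between the fingers and pack_a above 0.5 N and x of pack_b in the frame of tray between -0.02 and 0.02 m and y of pack_b in the frame of tray between -0.02 and 0.02 m and distance of pack_b from where it was at the start of the episode below 0.02 m) or (z of pack_b in the frame of shelf_top below 0.006 m and horizontal distance between pack_b and tray above 0.1 m and angle between each of pack_b, pack_a's own z axis and vertical below 0.12 rad and distance between pack_b_front and pack_b_back below 0.047 m and contact force between the fingers and pack_b above 0.5 N and x of pack_a in the frame of tray between -0.02 and 0.02 m and y of pack_a in the frame of tray between -0.02 and 0.02 m and distance of pack_a from where it was at the start of the episode below 0.02 m))), for 0.2 s.
At the end, for the whole second after the job is handed in: The first pack stands upright (within 7 degrees), let go and at rest, on the floor of the basket if soft or on top of the riser if firm, its centre at least 5 mm inside the edges; the other two packs still stand upright in the tray, each within 20 mm of its place (((linear speed of pack_a below 0.02 m/s and angular speed of pack_a below 0.1 rad/s and contact force between the fingers and pack_a below 0.1 N and angle between each of pack_a, pack_b, pack_c's own z axis and vertical below 0.12 rad and x of pack_a in the frame of basket_floor between -0.075 and 0.075 m and y of pack_a in the frame of basket_floor between -0.06 and 0.06 m and z of pack_a in the frame of basket_floor below 0.005 m and x of pack_b in the frame of tray between -0.02 and 0.02 m and y of pack_b in the frame of tray between -0.02 and 0.02 m and distance of each of pack_b, pack_c from where it was at the start of the episode below 0.02 m) or (linear speed of pack_b below 0.02 m/s and angular speed of pack_b below 0.1 rad/s and contact force between the fingers and pack_b below 0.1 N and angle between each of pack_b, pack_a, pack_c's own z axis and vertical below 0.12 rad and x of pack_b in the frame of riser between -0.055 and 0.055 m and y of pack_b in the frame of riser between -0.115 and 0.115 m and z of pack_b in the frame of riser between 0.05 and 0.06 m and x of pack_a in the frame of tray between -0.02 and 0.02 m and y of pack_a in the frame of tray between -0.02 and 0.02 m and distance of each of pack_a, pack_c from where it was at the start of the episode below 0.02 m))); the robot touches nothing.
It fails at once if the tin or a jar is shifted by more than 30 mm or tipped ((distance of tin from where it was at the start of the episode above 0.03 m or angle between tin's own z axis and vertical above 0.3 rad) or (distance of jar_oats from where it was at the start of the episode above 0.03 m or angle between jar_oats's own z axis and vertical above 0.3 rad) or (distance of jar_rice from where it was at the start of the episode above 0.03 m or angle between jar_rice's own z axis and vertical above 0.3 rad)).
It fails at once if a pack is dropped (it moves faster than 0.6 m/s untouched by the fingers, a fall of about 20 mm) ((linear speed of pack_a above 0.6 m/s and contact force between the fingers and pack_a below 0.1 N) or (linear speed of pack_b above 0.6 m/s and contact force between the fingers and pack_b below 0.1 N) or (linear speed of pack_c above 0.6 m/s and contact force between the fingers and pack_c below 0.1 N)).
It also fails if it takes over 51 s, if anything falls off the work surface, if the arm or the gripper's body presses on something with over 40 N, if the wrist force passes 120 N, or if a joint passes its speed limit or range.

## Working session

There is one attempt and no reset: what is moved stays moved. The work goes in short steps, Python scripts to look and compute and a tool call to move; the robot and the scene stay as the last step left them, time stands still between calls to the robot, and variables do not carry over. Pictures are saved under pics/ and viewed, at most 10 in all, crops included, and the job is handed in when it is done.

```bash
ls; mkdir -p pics; python3 - <<'E'
from station import ctrl
import cv2,numpy as np
print(ctrl.tip_extent, ctrl.get_obs())
for n in("side","top"):
    c=ctrl.camera(n); cv2.imwrite(f"pics/{n}0.png",c["pixels"]); np.savez(f"{n}0.npz",**{k:v for k,v in c.items()})
    print(n,{k:v for k,v in c.items() if k!="pixels"})
E
```

```text
pics
station.py
0.022 {'time_s': 0.0, 'qpos': array([-1.33556963e+00,  3.00474059e-01,  1.52160919e+00,  1.77680894e-05,
        1.32073986e+00, -6.66060632e-02]), 'joint_vel': array([ 0.0004657 ,  0.00082516,  0.00129937, -0.00027306,  0.00130856,
       -0.0005804 ]), 'tau': array([ 1.72353277e-03, -5.31801581e+01, -3.52735054e+01,  7.08469329e-02,
        2.43713718e-02, -1.08839333e-04]), 'ee_pos': array([ 0.16343656, -0.52488493,  0.22687282]), 'eef_rot': array([-3.14036607e+00, -9.90669052e-05,  3.01828291e-01]), 'force': array([-0.41831048, -0.22024337, -0.46045703]), 'moment': array([ 3.65572932e-02,  9.88489359e-05, -2.41758301e-02]), 'grip_force': 0.0, 'grip_width': 0.09389191795068347}
side {'fx': 386.9418630987226, 'fy': 386.9418630987226, 'cx': 319.85784561311743, 'cy': 194.64814758768927, 'extrinsics': array([[-0.96728337,  0.10718719, -0.22994301,  0.36444942],
       [-0.25323371, -0.46276041,  0.84954428,  0.73522723],
       [-0.01534826,  0.87997938,  0.47476386,  0.4919038 ],
       [ 0.        ,  0.        ,  0.        ,  1.        ]])}
top {'fx': 445.80614000913613, 'fy': 445.80614000913613, 'cx': 308.8595486110198, 'cy': 194.22330704756928, 'extrinsics': array([[ 0.00502982,  0.98119768, -0.19293993,  0.37230562],
       [-0.99967354,  0.00976709,  0.02360975,  0.01654305],
       [ 0.02505029,  0.19275818,  0.98092648,  1.06228357],
       [ 0.        ,  0.        ,  0.        ,  1.        ]])}
```

View pics/top0.png

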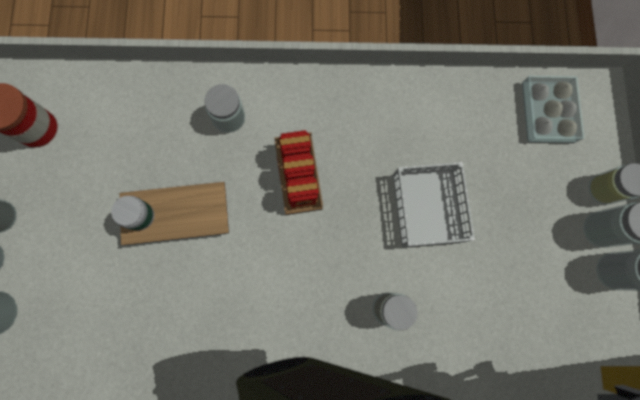

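View pics/side0.png

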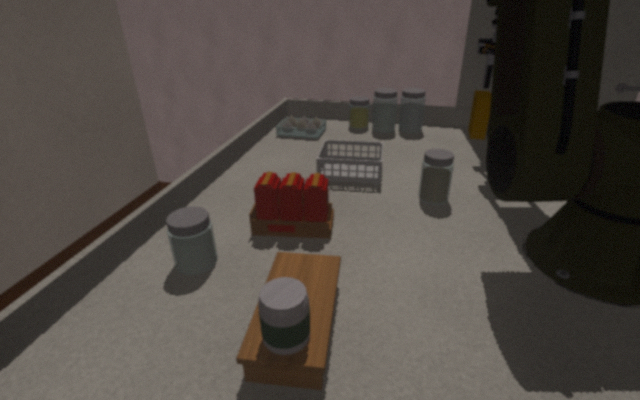

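The top view shows the tray around (300,172), with the packs' gold tops at (302,188), (298,163) and (294,141). The riser is at (175,212) with the tin at its left end, the basket at (435,205), jar_oats at (397,311) and jar_rice at (223,103). The side view agrees.

```bash
cat > h.py <<'E'
import numpy as np,cv2
def ray(c,uv,z):
    E=c["extrinsics"];u,v=uv
    d=E[:3,:3]@np.array([(u-c["cx"])/c["fx"],-(v-c["cy"])/c["fy"],-1.]);o=E[:3,3]
    return o+d*(z-o[2])/d[2]
def proj(c,p):
    E=c["extrinsics"];q=E[:3,:3].T@(np.array(p)-E[:3,3])
    return c["cx"]+c["fx"]*q[0]/-q[2], c["cy"]-c["fy"]*q[1]/-q[2]
E
python3 - <<'E'
from h import *
c=dict(np.load("top0.npz"));im=c["pixels"];hsv=cv2.cvtColor(im,cv2.COLOR_BGR2HSV)
def show(name,m,z,amin=30,rng=None):
    n,l,s,ce=cv2.connectedComponentsWithStats(m.astype(np.uint8))
    for i in range(1,n):
        if s[i,4]<amin: continue
        cn=max(cv2.findContours((l==i).astype(np.uint8),0,2)[0],key=cv2.contourArea)
        b=cv2.boxPoints(cv2.minAreaRect(cn))
        P=np.array([ray(c,p,z)[:2] for p in b])
        print(name,s[i],ce[i].round(1),ray(c,ce[i],z).round(4)[:2],"box",P.round(3).tolist())
H,S,V=cv2.split(hsv)
roi=np.zeros(H.shape,bool);roi[110:225,260:335]=1
show("gold",roi&(H>8)&(H<32)&(S>90)&(V>120),.12,15)
roi2=np.zeros(H.shape,bool);roi2[170:255,105:240]=1
show("riser",roi2&(H>5)&(H<25)&(S>60)&(V>90),.055,300)
cr=cv2.resize(im[115:255,105:345],None,fx=3.3,fy=3.3,interpolation=cv2.INTER_CUBIC)
cv2.imwrite("pics/crop1.png",cr)
cv2.imwrite("pics/crop2.png",cv2.resize(im[150:260,370:490],None,fx=5,fy=5,interpolation=cv2.INTER_CUBIC))
E
```

```text
gold [281 135  29  10 171] [294.8 139.7] [0.6799 0.0256] box [[0.682, 0.057], [0.692, -0.004], [0.678, -0.006], [0.668, 0.055]]
gold [285 159  29  10 178] [298.5 163.2] [0.6265 0.0168] box [[0.629, 0.048], [0.638, -0.014], [0.625, -0.016], [0.615, 0.046]]
gold [288 183  29  10 182] [302.3 187.2] [0.573  0.0081] box [[0.575, 0.04], [0.585, -0.021], [0.571, -0.023], [0.561, 0.038]]
riser [ 120  182  109   63 4501] [181.7 212.7] [0.5249 0.2805] box [[0.569, 0.434], [0.6, 0.188], [0.481, 0.171], [0.452, 0.411]]
```

View pics/crop1.png

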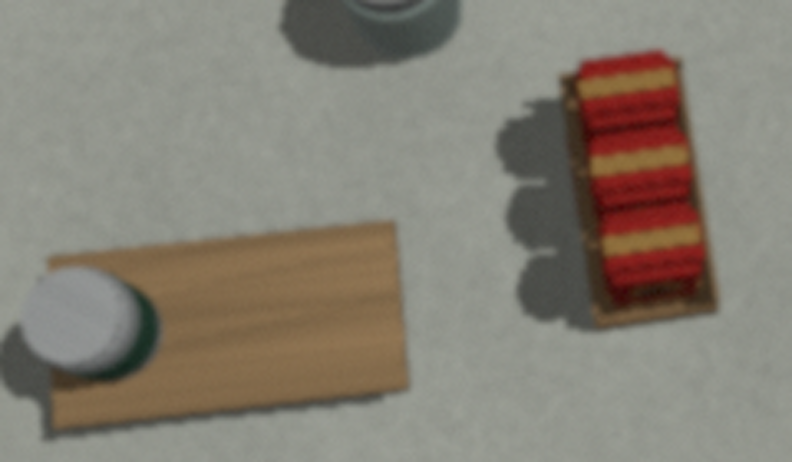

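View pics/crop2.png

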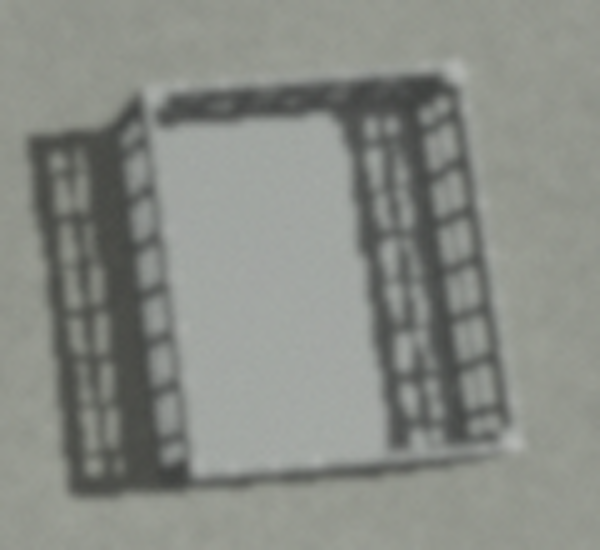

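The crops give usable corners. Riser top right edge: crop (395,222)-(408,387). Tray low front edge: (597,325)-(716,310). Basket rim: (150,95), (455,72), (512,442), (188,477).

```bash
python3 - <<'E'
from h import *
c=dict(np.load("top0.npz"))
f=lambda l,s,o,z:np.array([ray(c,(x/s+o[0],y/s+o[1]),z)[:2] for x,y in l])
r=f([(395,222),(408,387),(52,432),(48,258)],3.3,(105,115),.055);print("riser",r.round(4).tolist())
b=f([(150,95),(455,72),(512,442),(188,477)],5,(370,150),.075);print("basket",b.round(4).tolist(),b.mean(0))
t=f([(597,325),(716,310)],3.3,(105,115),.024);print("trayfront",t.round(4).tolist(),t.mean(0))
for P in(r,b,t):
    for i in range(len(P)):
        d=P[(i+1)%len(P)]-P[i];print(np.hypot(*d).round(4),np.arctan2(d[1],d[0]).round(3))
print("tin",ray(c,(129.5,211),.137),"oats",ray(c,(398,311),.125),"rice",ray(c,(223,103),.11))
s=dict(np.load("side0.npz"))
print(proj(s,(.573,.008,.12)),proj(s,(.573,.008,.0)))
E
```

```text
riser [[0.5966, 0.1864], [0.4812, 0.1728], [0.4489, 0.411], [0.5686, 0.424]]
basket [[0.6276, -0.2162], [0.6401, -0.3581], [0.4695, -0.3734], [0.4529, -0.2271]] [ 0.5475296  -0.29367982]
trayfront [[0.5298, 0.0453], [0.5414, -0.0396]] [0.5356332  0.00285686]
0.1162 -3.024
0.2404 1.706
0.1204 0.108
0.2392 -1.453
0.1425 -1.483
0.1713 -3.053
0.1472 1.684
0.175 0.062
0.0857 -1.435
0.0857 1.707
tin [0.51504005 0.36711207 0.137     ] oats [ 0.31470835 -0.18988414  0.125     ] rice [0.76753506 0.18854227 0.11      ]
(np.float64(314.4092777155681), np.float64(180.12369780457402)) (np.float64(315.54691236229746), np.float64(226.479052483283))
```

Units first: shifts go in shares of 50 mm and turns go in shares of 2 pi rad. So 0.0305 m is 0.61, -0.0288 m is -0.576, 0.142 rad is 0.0226.

Request:
step_hand --pt "0 0 0 0 0 0.0226" --pt "0.61 -0.576 0 0 0 0" --pt "0.61 -0.576 0 0 0 0" --pt "0.61 -0.576 0 0 0 0" --pt "0.61 -0.576 0 0 0 0" --pt "0.61 -0.576 0 0 0 0" --pt "0.61 -0.576 0 0 0 0" --pt "0.61 -0.576 0 0 0 0" --pt "0.61 -0.576 0 0 0 0" --pt "0.61 -0.576 0 0 0 0" --finger_gap 0.094 --squeeze 25

```text
time_s: 1.1
ee_pos: [0.3939, -0.224, 0.2274]
eef_rot: [-3.142, 0.0, 0.16]
force: [0.2, -1.3, -0.2]
grip_width: 0.094
grip_force: 0.0
```

Request:
step_hand --pt "0.61 -0.576 0 0 0 0" --pt "0.61 -0.576 0 0 0 0" --pt "0.61 -0.576 0 0 0 0" --pt "0.61 -0.576 0 0 0 0" --pt "0.61 -0.576 0 0 0 0" --pt "0.61 -0.576 0 0 0 0" --pt "0.61 -0.576 0 0 0 0" --pt "0 0 0 0 0 0" --pt "0 0 0 0 0 0"

```text
time_s: 2.0
ee_pos: [0.5718, 0.0079, 0.2267]
eef_rot: [-3.141, 0.001, 0.161]
force: [-0.5, -1.3, -0.5]
grip_width: 0.0941
grip_force: 0.0
```

Scaled: 0.03 m is 0.6, 0.027 m is 0.54.

Request:
step_hand --pt "0 0 0.6 0 0 0" --pt "0 0 0.6 0 0 0" --pt "0 0 0.6 0 0 0" --pt "0 0 0.6 0 0 0" --pt "0 0 0.54 0 0 0" --pt "0 0 0 0 0 0" --pt "0 0 0 0 0 0"

```text
time_s: 2.7
ee_pos: [0.5719, 0.0066, 0.0814]
eef_rot: [3.142, -0.0, 0.159]
force: [0.3, 0.5, 1.3]
grip_width: 0.094
grip_force: 0.0
```

Request:
step_hand --pt "0 0 0 0 0 0" --pt "0 0 0 0 0 0" --pt "0 0 0 0 0 0" --pt "0 0 0 0 0 0" --pt "0 0 0 0 0 0" --pt "0 0 0 0 0 0" --pt "0 0 0 0 0 0" --pt "0 0 0 0 0 0" --finger_gap 0.05 --squeeze 25

```text
time_s: 3.5
ee_pos: [0.5722, 0.0075, 0.0811]
eef_rot: [3.141, -0.001, 0.16]
force: [-1.8, 0.2, 6.2]
grip_width: 0.068
grip_force: 25.0
```

Scaled: -0.015 m is -0.3, -0.01 m is -0.2.

Request:
step_hand --pt "0 0 -0.12 0 0 0" --pt "0 0 -0.2 0 0 0" --pt "0 0 -0.2 0 0 0" --pt "0 0 -0.3 0 0 0" --pt "0 0 -0.3 0 0 0" --pt "0 0 0 0 0 0" --pt "0 0 0 0 0 0"

```text
time_s: 4.2
ee_pos: [0.5719, 0.0074, 0.1368]
eef_rot: [3.141, -0.001, 0.16]
force: [0.8, -0.4, -3.6]
grip_width: 0.0675
grip_force: 25.0
```

```bash
python3 - <<'E'
from station import ctrl
import cv2
c=ctrl.camera("side"); cv2.imwrite("pics/side1.png",cv2.resize(c["pixels"][90:270,190:430],None,fx=3,fy=3))
E
```

```text
(no output)
```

View pics/side1.png

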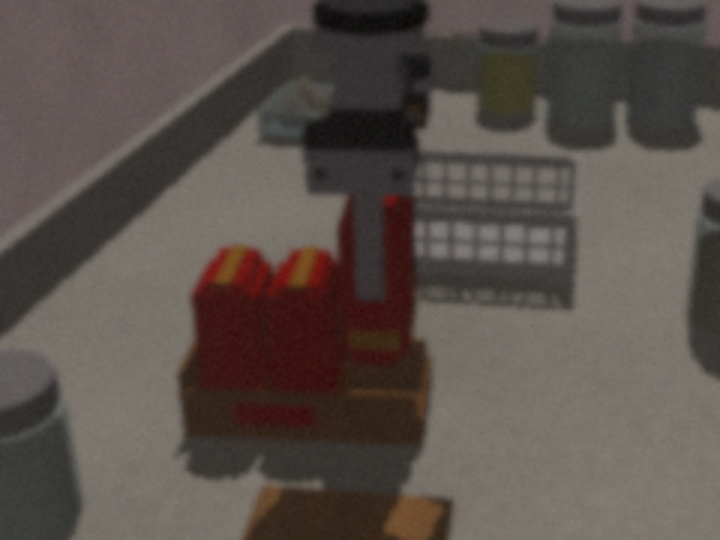

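The picture shows the pack upright in the fingers at about (375,280), with the other two still standing at (235,320) and (305,320). Next I take it out to the front and lower it.

Scaled: -0.03 m is -0.6, -0.02 m is -0.4.

Request:
step_hand --pt "-0.2 0 0 0 0 0" --pt "-0.4 0 0 0 0 0" --pt "-0.6 0 0 0 0 0" --pt "-0.6 0 0 0 0 0" --pt "-0.4 0 0 0 0 0" --pt "-0.3 0 0 0 0 0" --pt "-0.1 0 0 0 0 0" --pt "0 0 0 0 0 0"

```text
time_s: 5.05
ee_pos: [0.4431, -0.0133, 0.1364]
eef_rot: [-3.142, 0.0, 0.16]
force: [-0.2, -0.3, -3.0]
grip_width: 0.0675
grip_force: 25.0
```

Request:
step_hand --pt "0 0 0.3 0 0 0" --pt "0 0 0.3 0 0 0" --pt "0 0 0.3 0 0 0" --pt "0 0 0.16 0 0 0" --pt "0 0 0.06 0 0 0" --pt "0 0 0.02 0 0 0" --pt "0 0 0 0 0 0" --pt "0 0 0 0 0 0"

```text
time_s: 5.85
ee_pos: [0.4439, -0.0132, 0.0799]
eef_rot: [3.141, -0.001, 0.16]
force: [0.9, -0.4, -2.8]
grip_width: 0.0681
grip_force: 25.0
```

Scaled: 0.001 m is 0.02, 0.0005 m is 0.01.

Request:
step_hand --pt "0 0 0.02 0 0 0" --pt "0 0 0.02 0 0 0" --pt "0 0 0.01 0 0 0" --pt "0 0 0 0 0 0" --pt "0 0 0 0 0 0"

```text
time_s: 6.35
ee_pos: [0.4437, -0.0132, 0.0771]
eef_rot: [3.142, -0.0, 0.16]
force: [-1.9, 0.5, 1.0]
grip_width: 0.068
grip_force: 25.0
```

Request:
step_hand --pt "0 0 0 0 0 0" --pt "0 0 0 0 0 0" --pt "0 0 0 0 0 0" --pt "0 0 0 0 0 0" --pt "0 0 0 0 0 0" --pt "0 0 0 0 0 0" --finger_gap 0.094

```text
time_s: 6.95
ee_pos: [0.4436, -0.0133, 0.077]
eef_rot: [3.142, -0.0, 0.16]
force: [0.1, -1.0, 0.4]
grip_width: 0.0941
grip_force: 0.0
```

Request:
step_hand --pt "0 0 -0.4 0 0 0" --pt "0 0 -0.6 0 0 0" --pt "0 0 -0.8 0 0 0" --pt "0 0 -0.4 0 0 0"

```text
time_s: 7.35
ee_pos: [0.4442, -0.0133, 0.1898]
eef_rot: [3.141, -0.003, 0.16]
force: [0.1, 0.3, 0.2]
grip_width: 0.0939
grip_force: 0.0
```

```bash
python3 - <<'E'
from station import ctrl
from h import *
c=ctrl.camera("side"); im=c["pixels"]; cv2.imwrite("pics/side2.png",cv2.resize(im[90:270,190:430],None,fx=3,fy=3))
for p in[(.444,-.013,.12),(.444,-.013,0)]: print((np.array(proj(c,p))-[190,90])*3)
E
```

```text
[554.83562178 275.49433331]
[546.63573262 416.08402176]
```

View pics/side2.png

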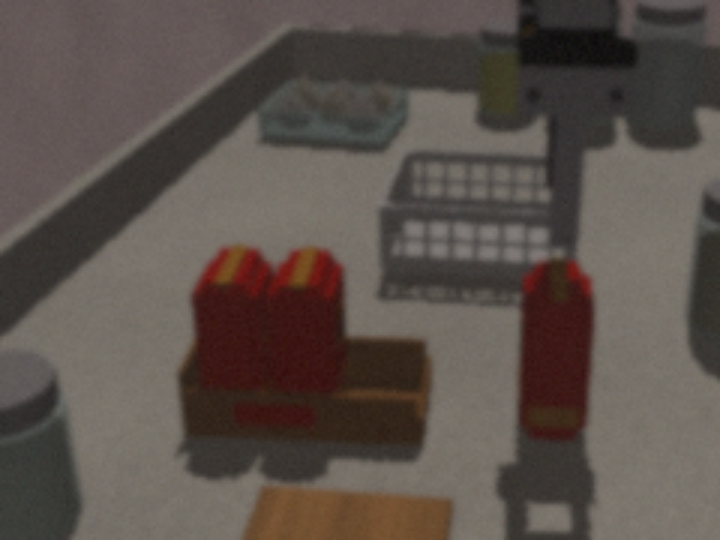

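The pack stands upright and free at (556,350), and the two others are undisturbed in the tray. I turn a quarter turn to squeeze the broad faces.

Scaled: -0.1428 rad is -0.0227.

Request:
step_hand --pt "0 0 0 0 0 -0.0227" --pt "0 0 0 0 0 -0.0227" --pt "0 0 0 0 0 -0.0227" --pt "0 0 0 0 0 -0.0227" --pt "0 0 0 0 0 -0.0227" --pt "0 0 0 0 0 -0.0227" --pt "0 0 0 0 0 -0.0227" --pt "0 0 0 0 0 -0.0227" --pt "0 0 0 0 0 -0.0227" --pt "0 0 0 0 0 -0.0227"

```text
time_s: 8.4
ee_pos: [0.4434, -0.0132, 0.1863]
eef_rot: [-3.141, -0.0, 1.594]
force: [-0.5, -0.3, -0.2]
grip_width: 0.094
grip_force: 0.0
```

Request:
step_hand --pt "0 0 0 0 0 -0.0227" --pt "0 0 0 0 0 0" --pt "0 0 0 0 0 0"

```text
time_s: 8.7
ee_pos: [0.4435, -0.0132, 0.1866]
eef_rot: [-3.141, -0.0, 1.726]
force: [0.9, 0.3, 1.5]
grip_width: 0.094
grip_force: 0.0
```

Scaled: 0.03 m is 0.6, 0.024 m is 0.48.

Request:
step_hand --pt "0 0 0.6 0 0 0" --pt "0 0 0.6 0 0 0" --pt "0 0 0.6 0 0 0" --pt "0 0 0.48 0 0 0" --pt "0 0 0.2 0 0 0" --pt "0 0 0 0 0 0" --pt "0 0 0 0 0 0"

```text
time_s: 9.4
ee_pos: [0.4441, -0.0133, 0.0638]
eef_rot: [3.141, 0.0, 1.729]
force: [-0.0, -0.3, 0.0]
grip_width: 0.094
grip_force: 0.0
```

Request:
step_hand --pt "0 0 0 0 0 0" --pt "0 0 0 0 0 0" --pt "0 0 0 0 0 0" --pt "0 0 0 0 0 0" --pt "0 0 0 0 0 0" --pt "0 0 0 0 0 0" --finger_gap 0.052 --squeeze 20

```text
time_s: 10.0
ee_pos: [0.4436, -0.0132, 0.063]
eef_rot: [3.142, 0.0, 1.731]
force: [0.4, -0.1, 0.8]
grip_width: 0.0524
grip_force: 0.0
```

Request:
step_hand --pt "0 0 0 0 0 0" --pt "0 0 0 0 0 0" --pt "0 0 0 0 0 0" --pt "0 0 0 0 0 0" --finger_gap 0.048 --squeeze 20

```text
time_s: 10.4
ee_pos: [0.4435, -0.0132, 0.0629]
eef_rot: [-3.141, -0.0, 1.731]
force: [-1.2, 0.5, -0.4]
grip_width: 0.0481
grip_force: 1.6
```

Request:
step_hand --pt "0 0 0 0 0 0" --pt "0 0 0 0 0 0" --pt "0 0 0 0 0 0" --pt "0 0 0 0 0 0" --pt "0 0 0 0 0 0" --pt "0 0 0 0 0 0" --pt "0 0 0 0 0 0" --finger_gap 0.0458 --squeeze 20

```text
time_s: 11.1
ee_pos: [0.4436, -0.0132, 0.0629]
eef_rot: [3.142, -0.0, 1.731]
force: [-0.7, -0.5, -2.9]
grip_width: 0.0455
grip_force: 3.3
```

At 45.5 mm the grip force is 3.3 N, about 0.75 N/mm, so the pack is soft and goes in the basket. I let go, rise, turn back and grip the narrow edges again.

Scaled: -0.04 m is -0.8, -0.034 m is -0.68.

Request:
step_hand --pt "0 0 0 0 0 0" --pt "0 0 0 0 0 0" --pt "0 0 0 0 0 0" --pt "0 0 0 0 0 0" --pt "0 0 0 0 0 0" --pt "0 0 -0.4 0 0 0" --pt "0 0 -0.6 0 0 0" --pt "0 0 -0.8 0 0 0" --pt "0 0 -0.68 0 0 0" --pt "0 0 0 0 0 0" --finger_gap 0.094

```text
time_s: 12.1
ee_pos: [0.4452, -0.0134, 0.191]
eef_rot: [3.135, 0.002, 1.731]
force: [0.4, -0.4, -0.8]
grip_width: 0.0939
grip_force: 0.0
```

Request:
step_hand --pt "0 0 0 0 0 0.0227" --pt "0 0 0 0 0 0.0227" --pt "0 0 0 0 0 0.0227" --pt "0 0 0 0 0 0.0227" --pt "0 0 0 0 0 0.0227" --pt "0 0 0 0 0 0.0227" --pt "0 0 0 0 0 0.0227" --pt "0 0 0 0 0 0.0227" --pt "0 0 0 0 0 0.0227" --pt "0 0 0 0 0 0.0227"

```text
time_s: 13.1
ee_pos: [0.4433, -0.0132, 0.186]
eef_rot: [-3.141, 0.001, 0.297]
force: [0.6, -0.0, 0.4]
grip_width: 0.0943
grip_force: 0.0
```

Request:
step_hand --pt "0 0 0 0 0 0.0227" --pt "0 0 0 0 0 0" --pt "0 0 0 0 0 0"

```text
time_s: 13.4
ee_pos: [0.4434, -0.0132, 0.1864]
eef_rot: [-3.141, 0.001, 0.164]
force: [-0.1, 0.4, -0.4]
grip_width: 0.0939
grip_force: 0.0
```

```bash
python3 - <<'E'
from station import ctrl
from h import *
c=ctrl.camera("side"); im=c["pixels"]; cv2.imwrite("pics/side3.png",cv2.resize(im[90:270,190:430],None,fx=3,fy=3))
E
```

```text
(no output)
```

View pics/side3.png

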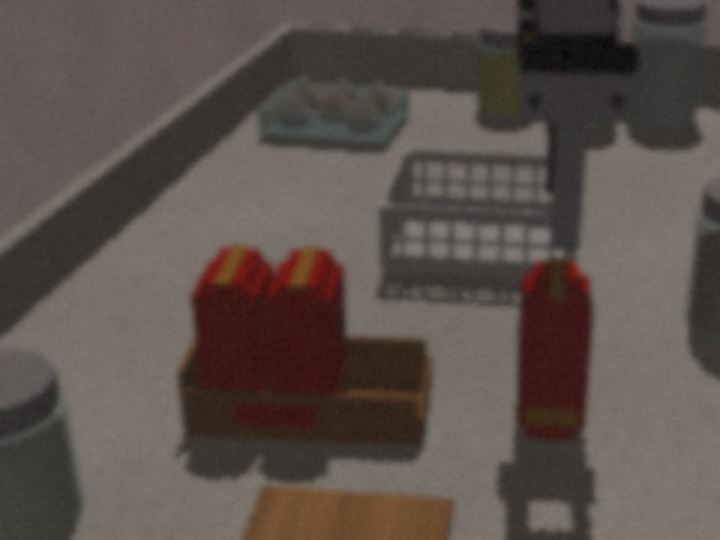

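The pack is still upright at (556,350) under the fingers, and the tray is unchanged. I grasp the edges.

Scaled: 0.03 m is 0.6, 0.015 m is 0.3.

Request:
step_hand --pt "0 0 0.6 0 0 0" --pt "0 0 0.6 0 0 0" --pt "0 0 0.6 0 0 0" --pt "0 0 0.3 0 0 0" --pt "0 0 0.08 0 0 0" --pt "0 0 0 0 0 0" --pt "0 0 0 0 0 0"

```text
time_s: 14.15
ee_pos: [0.4441, -0.0133, 0.0788]
eef_rot: [3.141, -0.001, 0.161]
force: [0.8, 0.2, 0.2]
grip_width: 0.0939
grip_force: 0.0
```

Request:
step_hand --pt "0 0 0 0 0 0" --pt "0 0 0 0 0 0" --pt "0 0 0 0 0 0" --pt "0 0 0 0 0 0" --pt "0 0 0 0 0 0" --pt "0 0 0 0 0 0" --pt "0 0 0 0 0 0" --finger_gap 0.05 --squeeze 25

```text
time_s: 14.85
ee_pos: [0.4437, -0.0132, 0.0782]
eef_rot: [3.142, -0.0, 0.16]
force: [-1.5, 0.2, 5.3]
grip_width: 0.0678
grip_force: 25.0
```

Scaled: -0.03 m is -0.6, -0.025 m is -0.5, 0.035 rad is 0.0056.

Request:
step_hand --pt "0 0 -0.2 0 0 0" --pt "0 0 -0.4 0 0 0" --pt "0 0 -0.6 0 0 0" --pt "0 0 -0.6 0 0 0" --pt "0 0 -0.5 0 0 0" --pt "0 0 -0.2 0 0 0" --pt "0 0 0 0 0 0.0056" --pt "0 0 0 0 0 0.0056"

```text
time_s: 15.65
ee_pos: [0.4433, -0.0132, 0.2026]
eef_rot: [-3.141, 0.001, 0.088]
force: [-0.1, -0.8, -3.6]
grip_width: 0.0681
grip_force: 25.0
```

Request:
step_hand --pt "0.08 0.3 0 0 0 0" --pt "0.16 0.6 0 0 0 0" --pt "0.2 0.74 0 0 0 0" --pt "0.2 0.74 0 0 0 0" --pt "0.2 0.74 0 0 0 0" --pt "0.2 0.74 0 0 0 0" --pt "0.2 0.74 0 0 0 0" --pt "0.16 0.6 0 0 0 0" --pt "0.112 0.42 0 0 0 0" --pt "0.04 0.16 0 0 0 0"

```text
time_s: 16.65
ee_pos: [0.5466, -0.2955, 0.2014]
eef_rot: [-3.14, 0.002, 0.088]
force: [-0.4, 0.9, -3.2]
grip_width: 0.0681
grip_force: 25.0
```

Request:
step_hand --pt "0 0 0 0 0 0" --pt "0 0 0 0 0 0" --pt "0 0 0 0 0 0"

```text
time_s: 16.95
ee_pos: [0.5467, -0.293, 0.2031]
eef_rot: [-3.141, 0.0, 0.091]
force: [0.1, 0.5, -3.2]
grip_width: 0.0676
grip_force: 25.0
```

```bash
python3 - <<'E'
from station import ctrl
from h import *
c=ctrl.camera("side"); im=c["pixels"]; cv2.imwrite("pics/side4.png",cv2.resize(im[60:220,250:450],None,fx=3.6,fy=3.6))
E
```

```text
(no output)
```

View pics/side4.png

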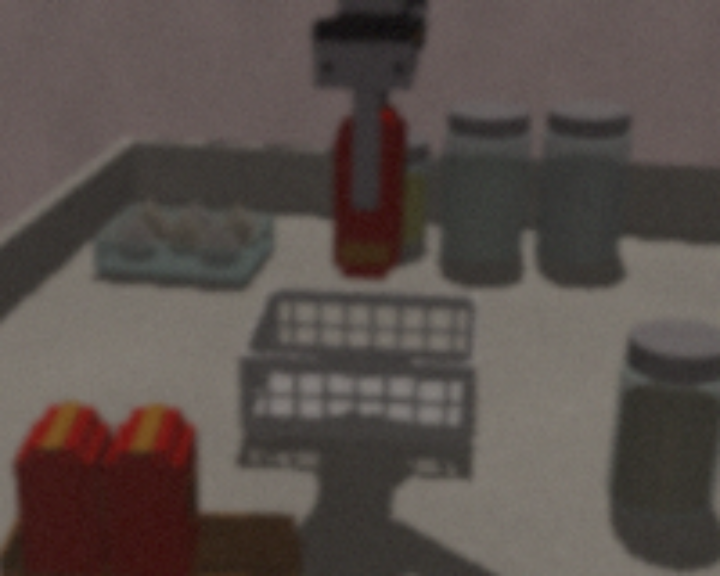

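The pack hangs upright at (368,190), above the basket, whose rim corners are (240,358), (473,365), (270,293) and (473,297). I lower it.

Scaled: 0.02 m is 0.4, 0.018 m is 0.36.

Request:
step_hand --pt "0 0 0.3 0 0 0" --pt "0 0 0.4 0 0 0" --pt "0 0 0.4 0 0 0" --pt "0 0 0.4 0 0 0" --pt "0 0 0.36 0 0 0" --pt "0 0 0.2 0 0 0" --pt "0 0 0.1 0 0 0" --pt "0 0 0 0 0 0" --pt "0 0 0 0 0 0"

```text
time_s: 17.9
ee_pos: [0.5471, -0.2942, 0.0957]
eef_rot: [3.141, -0.001, 0.09]
force: [0.3, -0.6, -1.5]
grip_width: 0.0683
grip_force: 25.0
```

Request:
step_hand --pt "0 0 0.04 0 0 0" --pt "0 0 0.02 0 0 0" --pt "0 0 0.02 0 0 0" --pt "0 0 0 0 0 0" --pt "0 0 0 0 0 0"

```text
time_s: 18.4
ee_pos: [0.5468, -0.2941, 0.091]
eef_rot: [3.142, -0.0, 0.09]
force: [-0.2, -0.1, -3.2]
grip_width: 0.0679
grip_force: 25.0
```

Scaled: 0.0005 m is 0.01.

Request:
step_hand --pt "0 0 0.01 0 0 0" --pt "0 0 0.01 0 0 0" --pt "0 0 0 0 0 0" --pt "0 0 0 0 0 0" --pt "0 0 0 0 0 0"

```text
time_s: 18.9
ee_pos: [0.5469, -0.2942, 0.0902]
eef_rot: [3.141, -0.0, 0.09]
force: [-1.4, 0.1, 2.2]
grip_width: 0.0679
grip_force: 25.0
```

Request:
step_hand --pt "0 0 0 0 0 0" --pt "0 0 0 0 0 0" --pt "0 0 0 0 0 0" --pt "0 0 0 0 0 0" --pt "0 0 0 0 0 0" --finger_gap 0.082

```text
time_s: 19.4
ee_pos: [0.5468, -0.2941, 0.0899]
eef_rot: [-3.142, 0.0, 0.09]
force: [0.1, 0.1, -0.8]
grip_width: 0.0821
grip_force: 0.0
```

Request:
step_hand --pt "0 0 -0.4 0 0 0" --pt "0 0 -0.6 0 0 0" --pt "0 0 -0.6 0 0 0" --pt "0 0 -0.6 0 0 0" --pt "0 0 -0.6 0 0 0" --pt "0 0 -0.4 0 0 0" --pt "0 0 0 0 0 0" --pt "0 0 0 0 0 0" --pt "0 0 0 0 0 0"

```text
time_s: 20.3
ee_pos: [0.5465, -0.2939, 0.2483]
eef_rot: [-3.14, 0.002, 0.09]
force: [-0.2, -0.3, -0.1]
grip_width: 0.0822
grip_force: 0.0
```

```bash
python3 - <<'E'
from station import ctrl
from h import *
c=ctrl.camera("side"); im=c["pixels"]; cv2.imwrite("pics/side5.png",cv2.resize(im[60:260,190:450],None,fx=3,fy=3))
E
```

```text
(no output)
```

View pics/side5.png

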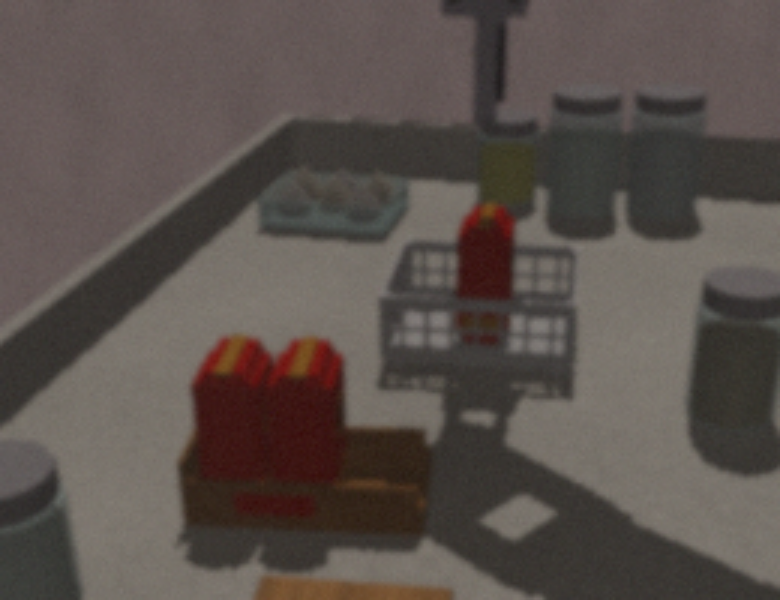

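The pack stands upright near the middle of the basket at (485,275). The others stand in the tray at (232,410) and (308,410), and the gripper is clear.

```bash
python3 -c "
from station import ctrl
print(ctrl.hand_in())"
```

```text
the job is handed in; nothing more can be done
None
```

The first pack felt soft (3.3 N when squeezed to 45.5 mm), so I stood it upright in the white basket and handed the job in; the last picture shows the other two packs still standing in the tray, and no verdict was returned.

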